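# Show the proud tappet, press it home, show the empty bore

### The arm

A 7-joint arm with a two-finger parallel gripper is mounted at the origin on a cart in front of the work surface, level with it; the furniture and walls round the work are solid. World frame = base frame: x ahead of the robot, y to its left, z up, the work surface at z = 0. Lengths are in m, angles in rad, forces in N, time in s.
With the tool pointing down it reaches from about 0.425 to 0.925 m from the base axis. Payload 6.8 kg.
Tool frame: the origin (TCP) lies between the finger pads, 19 mm behind the fingertips; this is the grasp point; z points along the fingers, y is the line along which they close (so a half turn about z gives the same grasp; the last joint's range is limited). The gripper opens to 85 mm and grips with 20 to 120 N. Pads are 22 mm wide; open, the fingers measure 114 mm over their backs; the gripper's body (76 mm by 85 mm) begins 54 mm behind the grasp point. The pads swing forward as they close: fully open they stand 13 mm farther back than shut.
Start: joints at [1.047, 0.477, 0.022, 1.555, -0.011, 1.109, -0.083], TCP at [0.273, -0.617, 0.25] pointing down, gripper open.
Joint ranges: [-2.96, 2.96], [-0.34, 2.1], [-1.41, 1.46], [0.24, 2.44], [-1.37, 4.51], [0.17, 1.92], [-2.96, 2.96]. Speed limits (rad/s): [2.39, 2.39, 3.14, 3.14, 3.14, 3.14, 3.14].

### API

Orientations are given as a rotation vector (axis times angle).
In Python, from bench import r gives the robot as it stands.
- The arm moves only by the tool send_rows, never from a script. Its argument "deltas" is a list of rows, each an object of numbers: "dx", "dy", "dz": the shift along the world's x, y, z in mm; "rx", "ry", "rz": the turn, a rotation vector about the world's x, y, z in degrees. A call has 1 to 5 rows; each row is the pose to reach, as a shift and turn from the pose commanded when the call began; what a row does not reach only later rows make up. A row lasts 1/12 s, in which the tool goes at most 41.7 mm and 7.16 degrees, less where a joint would pass 70% of its speed; a pose out of reach is approached as far as the arm can. A call with a gripper value outside its range is refused whole. "jaw" is the finger opening in mm, from 0 to 85.4, set as the call begins (left out, the last holds). The fingers move at their own pace and stop on an object; "newtons" is the grip in N (left out, the last holds). Time passes only in rows, so rows that repeat a pose let the fingers close. It gives the time, the measured TCP pose, the force, the opening and the grip force at its end, in the units of the state.
- r.get_obs(): the state, without advancing time (a new reading comes with each control period).
- r.grab_frame(name): name is "scene" or "side" or "wrist"; returns a dict with "frame" (480x640x3 uint8, blue, green, red), "z_map" (480x640 float32, m along the optical axis (not along the pixel's ray), 0 where there is no reading), "vertical_fov" (degrees; the focal length in pixels is half the picture's height over the tangent of half this angle, whatever the lens; pixels are square), "cx", "cy" (the principal point, pixels), "distortion" ([k1, k2, p1, p2, k3] as OpenCV has them; the pictures are not rectified), "xyz" and "orientation" of the camera in the world. Camera axes: x right, y down, z forward; pixel columns grow to the right and rows downward; lengths in m; the calibration is good to about 2 mm. A picture is of the moment at which its call begins.
- r.hand_in(): hands the job in; it is judged then, once.
The state is a dict: "clock": time; "joints": joint angles; "qvel": joint speeds; "tau": joint torques, N m; "tcp_pos": TCP position; "orientation": TCP orientation; "contact_force": force on the tool from outside, world axes, zero at the start; "moment": the same for the moment, N m; "grip_width": finger opening in m; "gripper_force": force on a finger pad.
Only numpy, scipy, OpenCV 4.12 (cv2) and the standard library are available. Lean on these libraries where they do the work, as an engineer would, in place of code of your own. Each camera call takes 0.05 s, during which the arm holds its last target. There are 200 camera calls.

### The job

This cylinder head section is being checked before its camshafts go back in. With the gripper pointing straight down, point at the centre of the one tappet that stands proud of the others, fingertips about a finger's breadth above it and not touching, and hold still there for two seconds so I can see which one it is; then press it gently home, level with its neighbours, and finally point in the same way, for two seconds, at the one bore that has no tappet in it. Touch nothing except the proud tappet, pinch or lift nothing, and leave the spare tappet and the other loose parts standing where they are.

Things in the scene. Friction and masses are not known exactly. Their poses are not given: they have to be found in the camera images.
- head: Aluminium cylinder head section, block 134 x 200 x 66 mm (x, y, z) with a 10 mm high foot flange out to 154 x 214 mm, fixed to the bench. Origin at the centre of its underside, z up. Six bores of 42.5 mm diameter in two rows: centres at x = -33 and +33, y = -60, 0 and +60 mm. Which bore holds what differs from start to start.
- head_deck (a point): Centre of the head's flat deck, 66 mm above the bench, axes as head. Camshaft saddles stand on the deck at y = -90, -30, +30, +90 mm in both rows, 10 mm wide along y, 14 mm high, each with a half bore of 11.5 mm radius; 50 mm are free between two saddles, over each bore. Bolt heads up to 7 mm high stand along x = 0.
- hung_crown (a point): Centre of the flat round crown (41 mm diameter, facing up) of the tappet that stands proud; moves with the tappet. At the start it is 12 to 16 mm higher than the crowns of the four seated tappets; fully home it is level with them, 70 mm above the bench. Axes as head's z: z is up.
- hung_tappet (a joint): How far that tappet stands out of its home position, m: 0.012 to 0.016 at the start, 0 fully home on its stop, grows upward. It binds in its bore: it slides straight down under about 6 N, stays where it is left (no spring), and stops hard at 0. Pulled up, it would come out.
- empty_mouth (a point): Centre of the mouth of the empty bore, level with the deck, 66 mm above the bench; z up. In this bore the round top of a valve spring (30 mm across) is seen 11 mm below the deck instead of a tappet crown.
- seated_1: One of four seated bucket tappets, steel cylinder 41 mm diameter, 31 mm high, fixed in its bore; origin at the centre of its underside, its crown 31 mm above that, 4 mm above the deck and 70 mm above the bench.
- seated_2: Seated tappet, as seated_1.
- seated_3: Seated tappet, as seated_1.
- seated_4: Seated tappet, as seated_1.
- empty_seat: The valve spring in the empty bore and the seat under it, fixed; origin on the bench level at the bore's axis, spring top 55 mm above it.
- spare_tappet: Loose spare bucket tappet, 41 mm diameter, 31 mm high, standing on the bench on the robot's side of the head, origin at the centre of its underside. Leave it alone.
- loose_spring: Loose tapered valve spring, 30 mm diameter, 52 mm high, standing on the bench to the left of the head, origin under its centre. Leave it alone.
- stem_seal: Loose valve stem seal, 25 mm diameter, 19 mm high, on the bench to the left of the head, origin under its centre. Leave it alone.
- seal_driver: Loose steel tube tool, 178 mm long, 19 mm thick, lying on the bench behind the head, origin under its middle. Leave it alone.
- hung_seat: The guide of the proud tappet, fixed, carrying the tappet; origin at the bench level on the bore's axis. The tappet itself is a steel cylinder 41 mm diameter, 31 mm high.
Mind the look-alikes: they are no part of the job. What is shaped like the hung_seat but blue or yellow is not meant.

How it is judged:
On the way, in this order (a step that is already met when the one before it is completed fails the run):
1. the tool point dwells 1.5 s over the centre of the tappet that still stands proud, fingertips 3 to 41 mm above its crown, no contact (horizontal distance between the grasp point and hung_crown below 0.015 m and z of the grasp point in the frame of hung_crown between 0.022 and 0.06 m and contact force between the fingers and anything else below 0.2 N and value of joint hung_tappet above 0.0105 m), for 1.5 s.
2. the proud tappet is pressed home, level with its neighbours (value of joint hung_tappet below 0.002 m), for 0.2 s.
3. the tool point dwells 1.5 s over the empty bore, fingertips 3 to 45 mm above the deck, no contact (horizontal distance between the grasp point and empty_mouth below 0.015 m and z of the grasp point in the frame of empty_mouth between 0.022 and 0.064 m and contact force between the fingers and anything else below 0.2 N and value of joint hung_tappet below 0.002 m), for 1.5 s.
At the end, for the whole second after the job is handed in: the tappet that stood proud is home, less than 2 mm above the level of its neighbours, and the spare tappet, spring, stem seal and tube tool are at rest within 10 mm of where they stood (value of joint hung_tappet below 0.002 m and distance of each of spare_tappet, loose_spring, stem_seal, seal_driver from where it was at the start of the episode below 0.01 m and linear speed of each of spare_tappet, loose_spring, stem_seal, seal_driver below 0.01 m/s); the robot touches nothing.
It fails at once if the proud tappet is lifted further out of its bore (more than 18.5 mm above home) (value of joint hung_tappet above 0.0185 m).
It fails at once if the fingers reach down beside the proud tappet's crown, as to pinch it (z of the grasp point in the frame of hung_crown below 0.008 m and horizontal distance between the grasp point and hung_crown below 0.03 m).
It fails at once if the proud tappet is pressed with more than 50 N (contact force between the fingers and hung_seat above 50 N).
It fails at once if the robot touches the head, a seated tappet or the bare spring (more than 1 N) (contact force between any of the fingers, the arm and head above 1 N or contact force between any of the fingers, the arm and empty_seat above 1 N or contact force between any of the fingers, the arm and seated_1 above 1 N or contact force between any of the fingers, the arm and seated_2 above 1 N or contact force between any of the fingers, the arm and seated_3 above 1 N or contact force between any of the fingers, the arm and seated_4 above 1 N).
It fails at once if a loose part is touched, moved by more than 10 mm or lifted (distance of any of spare_tappet, loose_spring, stem_seal, seal_driver from where it was at the start of the episode above 0.01 m or contact force between any of the fingers, the arm and spare_tappet above 1 N or contact force between any of the fingers, the arm and loose_spring above 1 N or contact force between any of the fingers, the arm and stem_seal above 1 N or contact force between any of the fingers, the arm and seal_driver above 1 N).
It also fails if it takes over 45 s, if anything falls off the work surface, if the arm or the gripper's body presses on something with over 40 N, if the wrist force passes 120 N, or if a joint passes its speed limit or range.

## Working session

There is one attempt and no reset: what is moved stays moved. The work goes in short steps, Python scripts to look and compute and a tool call to move; the robot and the scene stay as the last step left them, time stands still between calls to the robot, and variables do not carry over. Pictures are saved under pics/ and viewed, at most 10 in all, crops included, and the job is handed in when it is done.

Besides the shell and the picture viewer there is one more tool, called by a JSON object that holds its "name" and its "arguments", one argument or row to a line. send_rows: Moves the arm, as the interface text tells. Its arguments: {"type":"object","properties":{"deltas":{"type":"array","items":{"type":"object","properties":{"dx":{"type":"number"},"dy":{"type":"number"},"dz":{"type":"number"},"rx":{"type":"number"},"ry":{"type":"number"},"rz":{"type":"number"}}}},"jaw":{"type":"number"},"newtons":{"type":"number"}},"required":["deltas"]}

```bash
mkdir -p pics; cat > h.py <<'E'
import numpy as np,cv2,pickle
from scipy.spatial.transform import Rotation as R
def K(f):
    F=240/np.tan(np.radians(f["vertical_fov"])/2); return np.array([[F,0,f["cx"]],[0,F,f["cy"]],[0,0,1.]])
def rot(f):
    o=np.array(f["orientation"]); return R.from_rotvec(o).as_matrix() if o.shape==(3,) else o
def cloud(f):
    v,u=np.mgrid[0:480,0:640]
    p=cv2.undistortPoints(np.stack([u,v],-1).reshape(-1,1,2).astype(np.float64),K(f),np.array(f["distortion"],float)).reshape(480,640,2)
    z=f["z_map"][...,None]
    return np.concatenate([p*z,z],-1)@rot(f).T+np.array(f["xyz"])
def ray(f,u,v,h):
    p=cv2.undistortPoints(np.array([[[u,v]]],float),K(f),np.array(f["distortion"],float)).ravel()
    d=rot(f)@[p[0],p[1],1]; c=np.array(f["xyz"]); return c+d*(h-c[2])/d[2]
E
python3 - <<'E'
from bench import r
from h import *
fs={n:r.grab_frame(n) for n in("scene","side","wrist")}
pickle.dump(fs,open("f0.pkl","wb"))
for n,f in fs.items():
    cv2.imwrite(f"pics/{n}0.png",f["frame"]); print(n,f["xyz"],rot(f)[:,2],f["vertical_fov"],f["distortion"],(f["z_map"]>0).mean())
print(r.get_obs())
E
```

```text
scene [ 0.078071   -0.01024708  0.68627786] [ 0.5761067   0.34706687 -0.74003085] 51.687017745180924 [-0.05211478  0.          0.          0.          0.        ] 0.9961263020833333
side [ 0.27498537 -0.41248182  0.40488415] [ 0.35281209  0.84284703 -0.406365  ] 51.92777637185764 [0.01706926 0.         0.         0.         0.        ] 0.7489290364583333
wrist [ 0.33203086 -0.59201716  0.3731779 ] [-0.24169824 -0.1040869  -0.96475276] 61.263429847856735 [-0.03260186  0.          0.          0.          0.        ] 0.9960677083333334
{'clock': 0.15, 'joints': array([ 1.04688094,  0.47764576,  0.02232925,  1.55618914, -0.01147353,
        1.10933529, -0.08309364]), 'qvel': array([ 7.27384093e-04, -2.43905337e-03, -5.45776653e-04, -3.97407401e-03,
        1.70050141e-05, -5.05792731e-04,  1.11352588e-03]), 'tau': array([ 3.16703401e-03, -5.96923363e+01,  1.61038946e+00, -2.81492096e+01,
        1.26600396e-02,  6.49155219e-03,  2.54105908e-05]), 'tcp_pos': array([ 0.27248352, -0.61709015,  0.24923976]), 'orientation': array([-3.07256220e+00, -6.48258693e-01,  6.49826327e-04]), 'contact_force': array([-0.32122124,  0.23410389, -0.44716046]), 'moment': array([ 0.01412052, -0.03099425,  0.01748832]), 'gripper_force': 0.0, 'grip_width': 0.08522075419757791}
```

View pics/scene0.png

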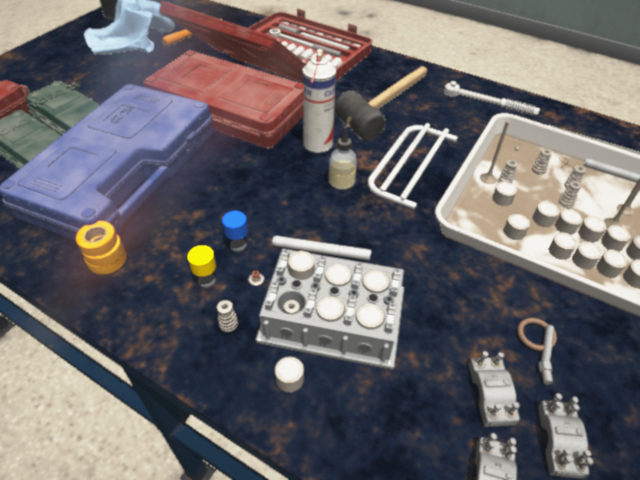

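View pics/side0.png

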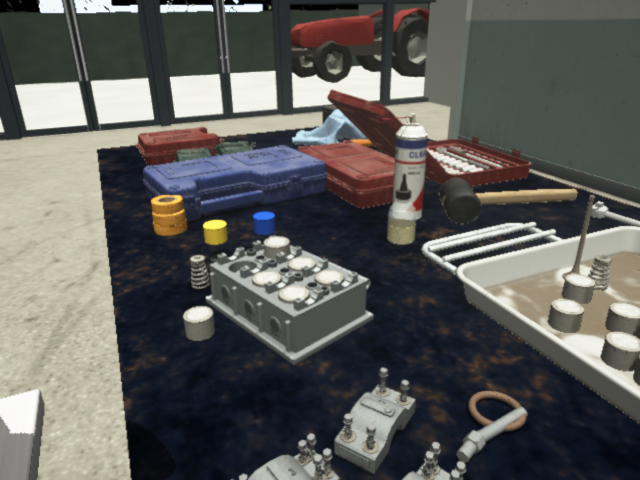

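The scene view shows crowns at about (301,264), (338,274), (376,280), (330,308) and (370,315), with the empty bore at about (292,302). In the side view, the tappet at (277,243) appears to stand proud. I'll measure it from the depth data.

```bash
python3 - <<'E'
from h import *
fs=pickle.load(open("f0.pkl","rb"))
for n,roi in(("scene",(255,245,410,345)),("side",(205,225,375,335))):
    f=fs[n];P=cloud(f);g=f["frame"].min(2)
    m=np.zeros((480,640),np.uint8);x0,y0,x1,y1=roi
    m[y0:y1,x0:x1]=255
    Z=P[...,2]
    deck=(m>0)&(Z>.061)&(Z<.095)
    q=P[deck]; print(n,"deck n",len(q), "rect",cv2.minAreaRect((q[:,:2]*1000).astype(np.float32)))
    w=((m>0)&(g>185)&(Z>.055)).astype(np.uint8)
    w=cv2.morphologyEx(w,cv2.MORPH_OPEN,np.ones((3,3)))
    k,l,s,c=cv2.connectedComponentsWithStats(w)
    for i in range(1,k):
        if s[i,4]>40:
            p=P[l==i];zm=np.median(p[:,2]); xy=ray(f,*c[i],zm)
            print(c[i].round(1),s[i],"z",round(zm*1e3,1),"cent",(xy*1e3).round(1),"cloudmean",(p.mean(0)*1e3).round(1))
f=fs["scene"];P=cloud(f)
a=f["frame"][235:365,245:415];cv2.imwrite("pics/crop.png",cv2.resize(a,None,fx=4.5,fy=4.5,interpolation=cv2.INTER_CUBIC))
print((ray(f,292,302,.066)*1e3).round(1),(ray(f,289,367,.031)*1e3).round(1))
E
```

```text
scene deck n 8932 rect ((482.38885498046875, 195.02757263183594), (137.329833984375, 199.20147705078125), 19.265623092651367)
[302.1 260.2] [289 251  31  20 440] z 86.2 cent [495.2 260.9  86.2] cloudmean [494.9 260.5  87. ]
[282.3 261.9] [278 256   9  12  79] z 69.7 cent [486.9 293.3  69.7] cloudmean [485.6 292.4  71.6]
[336.5 269.8] [315 258  41  26 680] z 69.6 cent [518.9 211.3  69.6] cloudmean [519.3 211.5  69.2]
[377.  277.1] [353 264  49  27 830] z 69.7 cent [539.9 149.9  69.7] cloudmean [537.3 149.   73.3]
[280.3 288.6] [266 272  27  29 242] z 67.1 cent [442.6 267.6  67.1] cloudmean [442.2 267.1  68.2]
[305.9 286.4] [300 278  13  19 148] z 66.3 cent [467.5 236.5  66.3] cloudmean [467.6 236.5  66.4]
[350.1 305.2] [ 317  279   71   48 1704] z 69.5 cent [471.  160.4  69.5] cloudmean [469.6 160.   71.8]
[310.6 302.5] [307 296   8  13  78] z 69.9 cent [443.6 213.1  69.9] cloudmean [442.8 212.6  71.4]
[393.2 314.1] [386 296  14  34 204] z 67.1 cent [492.2  98.8  67.1] cloudmean [489.  98.  72.]
[327.3 323.4] [ 261  304  134   36 1026] z 66.3 cent [427.2 174.1  66.3] cloudmean [426.3 174.4  67.4]
side deck n 6669 rect ((461.11932373046875, 259.1532897949219), (136.56747436523438, 336.7789611816406), 18.999666213989258)
[276.2 241.3] [266 237  22  10 168] z 85.2 cent [495.3 264.   85.2] cloudmean [495.3 264.3  85.1]
[301.4 262.4] [290 257  24  12 211] z 69.1 cent [515.2 208.4  69.1] cloudmean [515.3 208.6  69. ]
[266.5 276.9] [254 271  26  13 257] z 69.4 cent [452.6 186.4  69.4] cloudmean [451.3 181.6  72.1]
[328.8 276.1] [317 271  24  12 236] z 69.4 cent [534.2 150.9  69.4] cloudmean [533.  148.4  70.9]
[293.6 292.3] [280 285  28  15 313] z 69.7 cent [471.9 129.1  69.7] cloudmean [469.4 122.2  74. ]
[431.8 238.9  66. ] [354.  194.3  31. ]
```

View pics/crop.png

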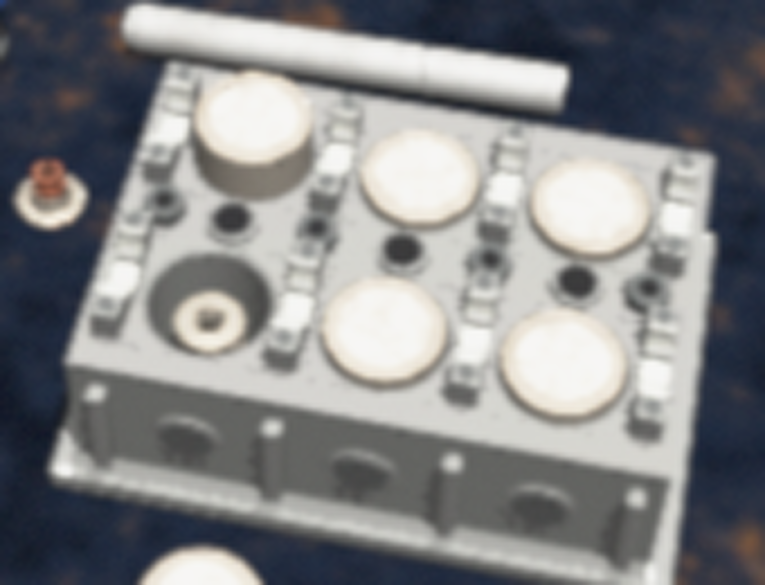

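The crown at (301,264) reads about 86 mm. The other four, at (338,274), (376,280), (330,308) and (370,315), read about 69.5 mm. That makes the back-left one the proud tappet, and its tall cylinder wall shows in the crop. The front-left bore at (292,302) shows only a spring, so it is the empty one. The blue and yellow look-alikes and the spare at (289,372) stand on the bench and are not part of the job.

With the head centre at about (482,195) mm and a yaw of 19.3°, the proud tappet is at (494.5,262.5) and the empty bore at (431.5,240). I'll close the jaws and move over.

{"name": "send_rows", "arguments": {
  "deltas": [
    {"dx":32,"dy":24},
    {"dx":64,"dy":48},
    {"dx":96,"dy":72},
    {"dx":128,"dy":96},
    {"dx":160,"dy":120,"rz":-4.5}
  ],
  "jaw": 0
}}

```text
$.deltas[0]: bad value
```

{"name": "send_rows", "arguments": {
  "deltas": [
    {"dx":7,"dy":38},
    {"dx":14,"dy":76},
    {"dx":21,"dy":114},
    {"dx":28,"dy":152},
    {"dx":35,"dy":190}
  ]
}}

```text
$.deltas[0]: bad value
```

{"name": "send_rows", "arguments": {
  "deltas": [
    {"dx":6,"dy":38},
    {"dx":12,"dy":76},
    {"dx":18,"dy":114},
    {"dx":24,"dy":152},
    {"dx":30,"dy":190}
  ]
}}

```text
$.deltas[0]: bad value
```

{"name": "send_rows", "arguments": {
  "deltas": [
    {"dy":38},
    {"dy":76},
    {"dy":114},
    {"dy":152},
    {"dy":190}
  ]
}}

```text
$.deltas[0]: bad value
```

The rows probably need all six keys.

{"name": "send_rows", "arguments": {
  "deltas": [
    {"dx":32,"dy":24,"dz":0,"rx":0,"ry":0,"rz":0},
    {"dx":64,"dy":48,"dz":0,"rx":0,"ry":0,"rz":0},
    {"dx":96,"dy":72,"dz":0,"rx":0,"ry":0,"rz":0},
    {"dx":128,"dy":96,"dz":0,"rx":0,"ry":0,"rz":-2},
    {"dx":160,"dy":120,"dz":0,"rx":0,"ry":0,"rz":-4.5}
  ],
  "jaw": 0
}}

```text
clock: 0.57
tcp_pos: [0.4337, -0.4961, 0.2498]
orientation: [-3.097, -0.524, 0.0]
contact_force: [1.2, -0.3, -0.6]
grip_width: 0.0254
gripper_force: 0.0
```

{"name": "send_rows", "arguments": {
  "deltas": [
    {"dx":7,"dy":38,"dz":0,"rx":0,"ry":0,"rz":0},
    {"dx":14,"dy":76,"dz":0,"rx":0,"ry":0,"rz":0},
    {"dx":21,"dy":114,"dz":0,"rx":0,"ry":0,"rz":0},
    {"dx":28,"dy":152,"dz":0,"rx":0,"ry":0,"rz":0},
    {"dx":35,"dy":190,"dz":0,"rx":0,"ry":0,"rz":0}
  ]
}}

```text
clock: 0.98
tcp_pos: [0.4675, -0.3056, 0.2498]
orientation: [-3.097, -0.527, 0.001]
contact_force: [1.4, 1.4, 0.0]
grip_width: -0.0003
gripper_force: 0.0
```

{"name": "send_rows", "arguments": {
  "deltas": [
    {"dx":6,"dy":38,"dz":0,"rx":0,"ry":0,"rz":0},
    {"dx":12,"dy":76,"dz":0,"rx":0,"ry":0,"rz":0},
    {"dx":18,"dy":114,"dz":0,"rx":0,"ry":0,"rz":0},
    {"dx":24,"dy":152,"dz":0,"rx":0,"ry":0,"rz":0},
    {"dx":30,"dy":190,"dz":0,"rx":0,"ry":0,"rz":0}
  ]
}}

```text
clock: 1.4
tcp_pos: [0.4974, -0.1157, 0.25]
orientation: [3.097, 0.527, -0.0]
contact_force: [0.9, -1.1, 0.5]
grip_width: 0.0002
gripper_force: 0.0
```

{"name": "send_rows", "arguments": {
  "deltas": [
    {"dx":0,"dy":38,"dz":0,"rx":0,"ry":0,"rz":0},
    {"dx":0,"dy":76,"dz":0,"rx":0,"ry":0,"rz":0},
    {"dx":0,"dy":114,"dz":0,"rx":0,"ry":0,"rz":0},
    {"dx":0,"dy":152,"dz":0,"rx":0,"ry":0,"rz":0},
    {"dx":0,"dy":190,"dz":0,"rx":0,"ry":0,"rz":0}
  ]
}}

```text
clock: 1.82
tcp_pos: [0.4972, 0.0742, 0.25]
orientation: [3.097, 0.527, 0.0]
contact_force: [1.0, 0.5, -0.2]
grip_width: -0.0004
gripper_force: 0.0
```

{"name": "send_rows", "arguments": {
  "deltas": [
    {"dx":0,"dy":38,"dz":0,"rx":0,"ry":0,"rz":0},
    {"dx":-1,"dy":76,"dz":0,"rx":0,"ry":0,"rz":0},
    {"dx":-2,"dy":114,"dz":0,"rx":0,"ry":0,"rz":0},
    {"dx":-3,"dy":152,"dz":0,"rx":0,"ry":0,"rz":0},
    {"dx":-3,"dy":188,"dz":0,"rx":0,"ry":0,"rz":0}
  ]
}}

```text
clock: 2.23
tcp_pos: [0.494, 0.2625, 0.2499]
orientation: [3.097, 0.528, -0.0]
contact_force: [0.2, -0.6, -0.1]
grip_width: 0.0001
gripper_force: 0.0
```

{"name": "send_rows", "arguments": {
  "deltas": [
    {"dx":0,"dy":0,"dz":-30,"rx":0,"ry":0,"rz":0},
    {"dx":0,"dy":0,"dz":-60,"rx":0,"ry":0,"rz":0},
    {"dx":0,"dy":0,"dz":-90,"rx":0,"ry":0,"rz":0},
    {"dx":0,"dy":0,"dz":-110,"rx":0,"ry":0,"rz":0},
    {"dx":0,"dy":0,"dz":-110,"rx":0,"ry":0,"rz":0}
  ]
}}

```text
clock: 2.65
tcp_pos: [0.4919, 0.2587, 0.1356]
orientation: [3.094, 0.527, -0.012]
contact_force: [-0.8, -0.1, 0.5]
grip_width: 0.0002
gripper_force: 0.0
```

```bash
python3 - <<'E'
from bench import r
from h import *
fs={n:r.grab_frame(n) for n in("scene","side","wrist")}
pickle.dump(fs,open("f1.pkl","wb"))
a=fs["side"]["frame"][180:350,190:390]
b=fs["scene"]["frame"][200:370,230:430]
cv2.imwrite("pics/c1.png",cv2.resize(np.hstack([a,b]),None,fx=2,fy=2,interpolation=cv2.INTER_CUBIC))
cv2.imwrite("pics/w1.png",fs["wrist"]["frame"])
o=r.get_obs();print(o["tcp_pos"],o["contact_force"],o["clock"])
E
```

```text
[0.4952154  0.26093252 0.14104052] [0.02177044 0.98307325 0.42030228] 2.8
```

View pics/c1.png

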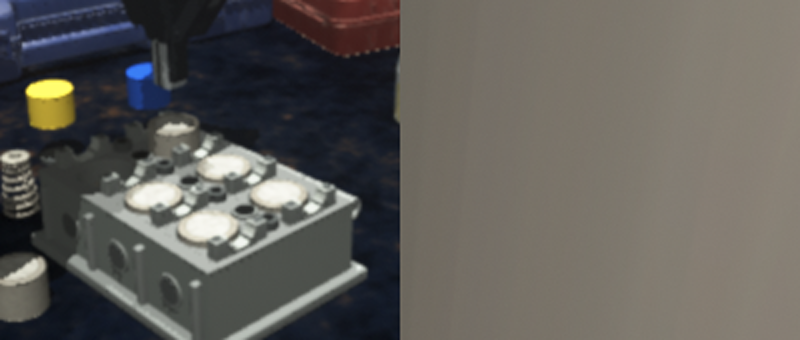

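View pics/w1.png

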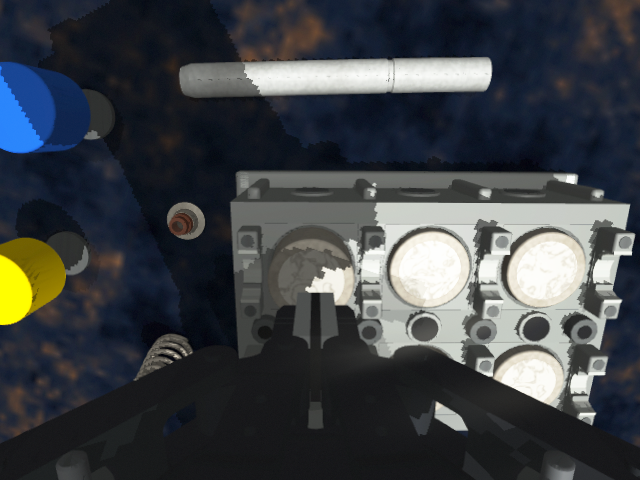

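The wrist view shows the fingertips at (316,295) with the proud crown behind them at about (315,265). The side view shows a clear gap above the crown. I'll check the centring from the wrist depth.

```bash
python3 - <<'E'
from h import *
fs=pickle.load(open("f1.pkl","rb"))
f=fs["wrist"];P=cloud(f)
def fit(c,zlo,zhi,lab,rm=.03):
    m=(np.hypot(P[...,0]-c[0],P[...,1]-c[1])<rm)&(P[...,2]>zlo)&(P[...,2]<zhi)
    v,u=np.nonzero(m);p=P[m]
    print(lab,len(p),"z",np.median(p[:,2]),"mincircle",cv2.minEnclosingCircle((p[:,:2]*1000).astype(np.float32)),"mean",p.mean(0))
fit((.4945,.2625),.083,.092,"proud")
fit((.519,.211),.067,.073,"seated",.0225)
fit((.54,.15),.067,.073,"seated",.0225)
q=P[(np.hypot(P[...,0]-.48,P[...,1]-.195)<.2)&(P[...,2]>.063)&(P[...,2]<.069)]
print(cv2.minAreaRect((q[:,:2]*1e3).astype(np.float32)))
E
```

```text
proud 4530 z 0.08616266065781804 mincircle ((493.2622985839844, 260.956787109375), 20.576143264770508) mean [0.49725819 0.26259101 0.08612704]
seated 4189 z 0.06999250291566564 mincircle ((518.91357421875, 210.94187927246094), 22.470935821533203) mean [0.51579553 0.20786859 0.06990646]
seated 4186 z 0.07010683369063193 mincircle ((540.0053100585938, 149.99794006347656), 22.489665985107422) mean [0.53580058 0.14965192 0.07001706]
((481.4560241699219, 192.98776245117188), (135.03121948242188, 201.12673950195312), 19.25275230407715)
```

The proud crown's centre is (493.3, 261.0, 86.2) mm. Refined from the head rectangle, the empty bore is at (430.6, 238.7). I'll go down to about 15 mm above the crown and hold.

{"name": "send_rows", "arguments": {
  "deltas": [
    {"dx":-1,"dy":-1,"dz":-5,"rx":0,"ry":0,"rz":0},
    {"dx":-1,"dy":-1,"dz":-10,"rx":0,"ry":0,"rz":0},
    {"dx":-1,"dy":-1,"dz":-15,"rx":0,"ry":0,"rz":0},
    {"dx":-1,"dy":-1,"dz":-18,"rx":0,"ry":0,"rz":0},
    {"dx":-1,"dy":-1,"dz":-20,"rx":0,"ry":0,"rz":0}
  ]
}}

```text
clock: 3.22
tcp_pos: [0.4936, 0.2593, 0.1197]
orientation: [3.097, 0.527, -0.0]
contact_force: [0.4, -0.2, 0.0]
grip_width: 0.0001
gripper_force: 0.0
```

{"name": "send_rows", "arguments": {
  "deltas": [
    {"dx":0,"dy":0,"dz":0,"rx":0,"ry":0,"rz":0},
    {"dx":0,"dy":0,"dz":0,"rx":0,"ry":0,"rz":0},
    {"dx":0,"dy":0,"dz":0,"rx":0,"ry":0,"rz":0},
    {"dx":0,"dy":0,"dz":0,"rx":0,"ry":0,"rz":0},
    {"dx":0,"dy":0,"dz":0,"rx":0,"ry":0,"rz":0}
  ]
}}

```text
clock: 3.63
tcp_pos: [0.4938, 0.2596, 0.1202]
orientation: [-3.097, -0.527, -0.001]
contact_force: [-0.1, -0.7, 0.1]
grip_width: 0.0002
gripper_force: 0.0
```

{"name": "send_rows", "arguments": {
  "deltas": [
    {"dx":0,"dy":0,"dz":0,"rx":0,"ry":0,"rz":0},
    {"dx":0,"dy":0,"dz":0,"rx":0,"ry":0,"rz":0},
    {"dx":0,"dy":0,"dz":0,"rx":0,"ry":0,"rz":0},
    {"dx":0,"dy":0,"dz":0,"rx":0,"ry":0,"rz":0},
    {"dx":0,"dy":0,"dz":0,"rx":0,"ry":0,"rz":0}
  ]
}}

```text
clock: 4.05
tcp_pos: [0.4937, 0.2595, 0.12]
orientation: [3.097, 0.527, 0.0]
contact_force: [0.3, -1.2, -0.2]
grip_width: -0.0001
gripper_force: 0.0
```

{"name": "send_rows", "arguments": {
  "deltas": [
    {"dx":0,"dy":0,"dz":0,"rx":0,"ry":0,"rz":0},
    {"dx":0,"dy":0,"dz":0,"rx":0,"ry":0,"rz":0},
    {"dx":0,"dy":0,"dz":0,"rx":0,"ry":0,"rz":0},
    {"dx":0,"dy":0,"dz":0,"rx":0,"ry":0,"rz":0},
    {"dx":0,"dy":0,"dz":0,"rx":0,"ry":0,"rz":0}
  ]
}}

```text
clock: 4.47
tcp_pos: [0.4937, 0.2595, 0.12]
orientation: [3.097, 0.527, 0.0]
contact_force: [0.4, -1.1, 0.3]
grip_width: -0.0001
gripper_force: 0.0
```

{"name": "send_rows", "arguments": {
  "deltas": [
    {"dx":0,"dy":0,"dz":0,"rx":0,"ry":0,"rz":0},
    {"dx":0,"dy":0,"dz":0,"rx":0,"ry":0,"rz":0},
    {"dx":0,"dy":0,"dz":0,"rx":0,"ry":0,"rz":0},
    {"dx":0,"dy":0,"dz":0,"rx":0,"ry":0,"rz":0},
    {"dx":0,"dy":0,"dz":0,"rx":0,"ry":0,"rz":0}
  ]
}}

```text
clock: 4.88
tcp_pos: [0.4937, 0.2595, 0.12]
orientation: [-3.097, -0.527, 0.0]
contact_force: [-0.3, 0.0, -0.8]
grip_width: 0.0003
gripper_force: 0.0
```

{"name": "send_rows", "arguments": {
  "deltas": [
    {"dx":0,"dy":0,"dz":0,"rx":0,"ry":0,"rz":0},
    {"dx":0,"dy":0,"dz":0,"rx":0,"ry":0,"rz":0},
    {"dx":0,"dy":0,"dz":0,"rx":0,"ry":0,"rz":0},
    {"dx":0,"dy":0,"dz":0,"rx":0,"ry":0,"rz":0},
    {"dx":0,"dy":0,"dz":0,"rx":0,"ry":0,"rz":0}
  ]
}}

```text
clock: 5.3
tcp_pos: [0.4937, 0.2595, 0.12]
orientation: [-3.097, -0.527, -0.0]
contact_force: [-1.5, 0.4, 0.2]
grip_width: -0.0001
gripper_force: 0.0
```

{"name": "send_rows", "arguments": {
  "deltas": [
    {"dx":0,"dy":0,"dz":0,"rx":0,"ry":0,"rz":0},
    {"dx":0,"dy":0,"dz":0,"rx":0,"ry":0,"rz":0},
    {"dx":0,"dy":0,"dz":0,"rx":0,"ry":0,"rz":0},
    {"dx":0,"dy":0,"dz":0,"rx":0,"ry":0,"rz":0},
    {"dx":0,"dy":0,"dz":0,"rx":0,"ry":0,"rz":0}
  ]
}}

```text
clock: 5.72
tcp_pos: [0.4936, 0.2595, 0.12]
orientation: [3.097, 0.527, 0.0]
contact_force: [-0.7, 0.3, -0.9]
grip_width: 0.0002
gripper_force: 0.0
```

The dwell is done. Next I'll press down slowly. Contact should come at TCP z ≈ 105 and home at z ≈ 89.

{"name": "send_rows", "arguments": {
  "deltas": [
    {"dx":0,"dy":1,"dz":-3,"rx":0,"ry":0,"rz":0},
    {"dx":0,"dy":1,"dz":-6,"rx":0,"ry":0,"rz":0},
    {"dx":0,"dy":1,"dz":-9,"rx":0,"ry":0,"rz":0},
    {"dx":0,"dy":1,"dz":-11,"rx":0,"ry":0,"rz":0},
    {"dx":0,"dy":1,"dz":-13,"rx":0,"ry":0,"rz":0}
  ]
}}

```text
clock: 6.13
tcp_pos: [0.4935, 0.2604, 0.1066]
orientation: [3.097, 0.527, -0.001]
contact_force: [0.2, 0.5, -0.0]
grip_width: -0.0001
gripper_force: 0.0
```

{"name": "send_rows", "arguments": {
  "deltas": [
    {"dx":0,"dy":0,"dz":-1,"rx":0,"ry":0,"rz":0},
    {"dx":0,"dy":0,"dz":-2,"rx":0,"ry":0,"rz":0},
    {"dx":0,"dy":0,"dz":-3,"rx":0,"ry":0,"rz":0},
    {"dx":0,"dy":0,"dz":-4,"rx":0,"ry":0,"rz":0},
    {"dx":0,"dy":0,"dz":-5,"rx":0,"ry":0,"rz":0}
  ]
}}

```text
clock: 6.55
tcp_pos: [0.4936, 0.2605, 0.1024]
orientation: [3.097, 0.527, 0.0]
contact_force: [-1.7, -1.2, 5.3]
grip_width: 0.0
gripper_force: 2.6
```

{"name": "send_rows", "arguments": {
  "deltas": [
    {"dx":0,"dy":0,"dz":-1,"rx":0,"ry":0,"rz":0},
    {"dx":0,"dy":0,"dz":-2,"rx":0,"ry":0,"rz":0},
    {"dx":0,"dy":0,"dz":-3,"rx":0,"ry":0,"rz":0},
    {"dx":0,"dy":0,"dz":-4,"rx":0,"ry":0,"rz":0},
    {"dx":0,"dy":0,"dz":-5,"rx":0,"ry":0,"rz":0}
  ]
}}

```text
clock: 6.97
tcp_pos: [0.4936, 0.2605, 0.0974]
orientation: [3.097, 0.527, 0.0]
contact_force: [-1.6, -1.6, 6.1]
grip_width: -0.0001
gripper_force: 2.6
```

{"name": "send_rows", "arguments": {
  "deltas": [
    {"dx":0,"dy":0,"dz":-1,"rx":0,"ry":0,"rz":0},
    {"dx":0,"dy":0,"dz":-2,"rx":0,"ry":0,"rz":0},
    {"dx":0,"dy":0,"dz":-3,"rx":0,"ry":0,"rz":0},
    {"dx":0,"dy":0,"dz":-4,"rx":0,"ry":0,"rz":0},
    {"dx":0,"dy":0,"dz":-5,"rx":0,"ry":0,"rz":0}
  ]
}}

```text
clock: 7.38
tcp_pos: [0.4937, 0.2605, 0.0925]
orientation: [3.097, 0.527, 0.0]
contact_force: [-2.6, -0.8, 5.2]
grip_width: -0.0001
gripper_force: 2.6
```

{"name": "send_rows", "arguments": {
  "deltas": [
    {"dx":0,"dy":0,"dz":-0.5,"rx":0,"ry":0,"rz":0},
    {"dx":0,"dy":0,"dz":-1,"rx":0,"ry":0,"rz":0},
    {"dx":0,"dy":0,"dz":-1.5,"rx":0,"ry":0,"rz":0},
    {"dx":0,"dy":0,"dz":-2,"rx":0,"ry":0,"rz":0},
    {"dx":0,"dy":0,"dz":-2,"rx":0,"ry":0,"rz":0}
  ]
}}

```text
clock: 7.8
tcp_pos: [0.4936, 0.2605, 0.0903]
orientation: [3.097, 0.527, 0.0]
contact_force: [-1.8, -1.0, 4.1]
grip_width: 0.0001
gripper_force: 2.4
```

{"name": "send_rows", "arguments": {
  "deltas": [
    {"dx":0,"dy":0,"dz":-0.3,"rx":0,"ry":0,"rz":0},
    {"dx":0,"dy":0,"dz":-0.6,"rx":0,"ry":0,"rz":0},
    {"dx":0,"dy":0,"dz":-0.6,"rx":0,"ry":0,"rz":0}
  ]
}}

```text
clock: 8.05
tcp_pos: [0.4936, 0.2605, 0.0896]
orientation: [3.097, 0.527, 0.0]
contact_force: [-2.2, -1.5, 4.7]
grip_width: -0.0
gripper_force: 2.5
```

{"name": "send_rows", "arguments": {
  "deltas": [
    {"dx":0,"dy":0,"dz":-0.2,"rx":0,"ry":0,"rz":0},
    {"dx":0,"dy":0,"dz":-0.4,"rx":0,"ry":0,"rz":0},
    {"dx":0,"dy":0,"dz":-0.4,"rx":0,"ry":0,"rz":0}
  ]
}}

```text
clock: 8.3
tcp_pos: [0.4937, 0.2605, 0.0892]
orientation: [3.097, 0.527, 0.0]
contact_force: [-1.0, 0.0, 5.5]
grip_width: 0.0002
gripper_force: 2.5
```

{"name": "send_rows", "arguments": {
  "deltas": [
    {"dx":0,"dy":0,"dz":-0.2,"rx":0,"ry":0,"rz":0},
    {"dx":0,"dy":0,"dz":-0.4,"rx":0,"ry":0,"rz":0},
    {"dx":0,"dy":0,"dz":-0.4,"rx":0,"ry":0,"rz":0}
  ]
}}

```text
clock: 8.55
tcp_pos: [0.4937, 0.2605, 0.089]
orientation: [3.097, 0.527, 0.0]
contact_force: [-2.5, -0.9, 7.3]
grip_width: -0.0
gripper_force: 3.7
```

The force rises at z = 89.0, so the tappet is on its stop. I'll lift and check.

{"name": "send_rows", "arguments": {
  "deltas": [
    {"dx":0,"dy":0,"dz":5,"rx":0,"ry":0,"rz":0},
    {"dx":0,"dy":0,"dz":18,"rx":0,"ry":0,"rz":0},
    {"dx":0,"dy":0,"dz":32,"rx":0,"ry":0,"rz":0},
    {"dx":0,"dy":0,"dz":45,"rx":0,"ry":0,"rz":0},
    {"dx":0,"dy":0,"dz":52,"rx":0,"ry":0,"rz":0}
  ]
}}

```text
clock: 8.97
tcp_pos: [0.4946, 0.2612, 0.1429]
orientation: [-3.096, -0.527, -0.004]
contact_force: [-0.6, 0.3, 0.2]
grip_width: -0.0003
gripper_force: 0.0
```

{"name": "send_rows", "arguments": {
  "deltas": [
    {"dx":-13,"dy":-4,"dz":0,"rx":0,"ry":0,"rz":0},
    {"dx":-30,"dy":-10,"dz":0,"rx":0,"ry":0,"rz":0},
    {"dx":-47,"dy":-16,"dz":0,"rx":0,"ry":0,"rz":0},
    {"dx":-58,"dy":-20,"dz":0,"rx":0,"ry":0,"rz":0},
    {"dx":-63,"dy":-22,"dz":0,"rx":0,"ry":0,"rz":0}
  ]
}}

```text
clock: 9.38
tcp_pos: [0.4292, 0.2379, 0.1409]
orientation: [3.096, 0.528, -0.001]
contact_force: [-0.4, -0.0, 0.5]
grip_width: 0.0001
gripper_force: 0.0
```

```bash
python3 - <<'E'
from bench import r
from h import *
f=r.grab_frame("wrist");P=cloud(f);cv2.imwrite("pics/w2.png",f["frame"])
for c in((.4933,.261),(.519,.211)):
    m=(np.hypot(P[...,0]-c[0],P[...,1]-c[1])<.015); print(m.sum(),np.median(P[m][:,2]))
q=P[(np.hypot(P[...,0]-.48,P[...,1]-.195)<.2)&(P[...,2]>.063)&(P[...,2]<.069)]
print(cv2.minAreaRect((q[:,:2]*1e3).astype(np.float32)))
m=(np.hypot(P[...,0]-.4306,P[...,1]-.2387)<.03)&(P[...,2]<.06)&(P[...,2]>.045)
print("spring",m.sum(),P[m].mean(0) if m.any() else "")
o=r.get_obs();print(o["tcp_pos"],o["contact_force"],o["clock"])
E
```

```text
4684 0.07071880070189768
3454 0.06989815458353245
((481.36810302734375, 193.2707061767578), (135.07557678222656, 201.49960327148438), 19.11646270751953)
spring 2151 [0.42561814 0.23757859 0.05384991]
[0.42914281 0.23780294 0.14083549] [-1.02005822 -0.24300376 -0.16451399] 9.4333
```

View pics/w2.png

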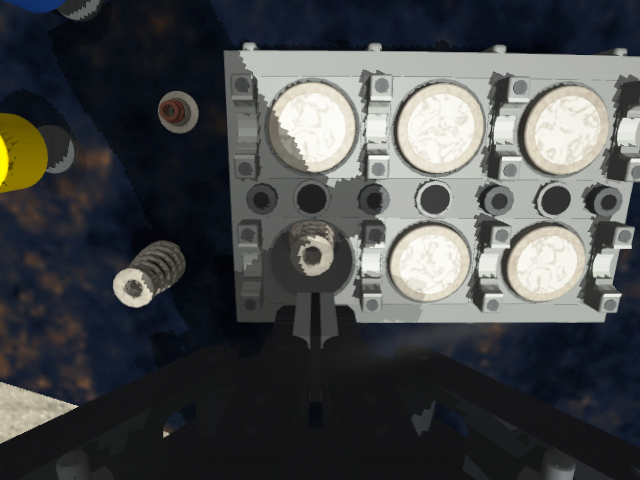

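The wrist view shows the tappet at (313,125) flush, reading 70.7 mm against 69.9 mm for its neighbour. The gripper is over the empty bore at about (313,258), where the spring is visible. I'll lower the tips to about 19 mm above the deck and hold.

{"name": "send_rows", "arguments": {
  "deltas": [
    {"dx":1,"dy":1,"dz":-7,"rx":0,"ry":0,"rz":0},
    {"dx":1,"dy":1,"dz":-16,"rx":0,"ry":0,"rz":0},
    {"dx":1,"dy":1,"dz":-25,"rx":0,"ry":0,"rz":0},
    {"dx":1,"dy":1,"dz":-32,"rx":0,"ry":0,"rz":0},
    {"dx":1,"dy":1,"dz":-36,"rx":0,"ry":0,"rz":0}
  ]
}}

```text
clock: 9.85
tcp_pos: [0.4313, 0.2392, 0.1029]
orientation: [3.096, 0.527, -0.003]
contact_force: [0.3, 0.7, 0.3]
grip_width: -0.0003
gripper_force: 0.0
```

{"name": "send_rows", "arguments": {
  "deltas": [
    {"dx":0,"dy":0,"dz":0,"rx":0,"ry":0,"rz":0},
    {"dx":0,"dy":0,"dz":0,"rx":0,"ry":0,"rz":0},
    {"dx":0,"dy":0,"dz":0,"rx":0,"ry":0,"rz":0},
    {"dx":0,"dy":0,"dz":0,"rx":0,"ry":0,"rz":0},
    {"dx":0,"dy":0,"dz":0,"rx":0,"ry":0,"rz":0}
  ]
}}

```text
clock: 10.27
tcp_pos: [0.4319, 0.2396, 0.105]
orientation: [-3.097, -0.527, -0.001]
contact_force: [-1.2, -0.2, 0.4]
grip_width: -0.0002
gripper_force: 0.0
```

{"name": "send_rows", "arguments": {
  "deltas": [
    {"dx":0,"dy":0,"dz":0,"rx":0,"ry":0,"rz":0},
    {"dx":0,"dy":0,"dz":0,"rx":0,"ry":0,"rz":0},
    {"dx":0,"dy":0,"dz":0,"rx":0,"ry":0,"rz":0},
    {"dx":0,"dy":0,"dz":0,"rx":0,"ry":0,"rz":0},
    {"dx":0,"dy":0,"dz":0,"rx":0,"ry":0,"rz":0}
  ]
}}

```text
clock: 10.68
tcp_pos: [0.4317, 0.2395, 0.1047]
orientation: [3.097, 0.527, 0.0]
contact_force: [0.5, -0.3, -0.9]
grip_width: 0.0001
gripper_force: 0.0
```

{"name": "send_rows", "arguments": {
  "deltas": [
    {"dx":0,"dy":0,"dz":0,"rx":0,"ry":0,"rz":0},
    {"dx":0,"dy":0,"dz":0,"rx":0,"ry":0,"rz":0},
    {"dx":0,"dy":0,"dz":0,"rx":0,"ry":0,"rz":0},
    {"dx":0,"dy":0,"dz":0,"rx":0,"ry":0,"rz":0},
    {"dx":0,"dy":0,"dz":0,"rx":0,"ry":0,"rz":0}
  ]
}}

```text
clock: 11.1
tcp_pos: [0.4316, 0.2395, 0.1046]
orientation: [3.097, 0.527, 0.0]
contact_force: [-0.2, -0.7, 0.3]
grip_width: 0.0003
gripper_force: 0.0
```

{"name": "send_rows", "arguments": {
  "deltas": [
    {"dx":0,"dy":0,"dz":0,"rx":0,"ry":0,"rz":0},
    {"dx":0,"dy":0,"dz":0,"rx":0,"ry":0,"rz":0},
    {"dx":0,"dy":0,"dz":0,"rx":0,"ry":0,"rz":0},
    {"dx":0,"dy":0,"dz":0,"rx":0,"ry":0,"rz":0},
    {"dx":0,"dy":0,"dz":0,"rx":0,"ry":0,"rz":0}
  ]
}}

```text
clock: 11.52
tcp_pos: [0.4316, 0.2395, 0.1046]
orientation: [3.097, 0.527, 0.0]
contact_force: [0.6, -0.6, -0.6]
grip_width: -0.0
gripper_force: 0.0
```

{"name": "send_rows", "arguments": {
  "deltas": [
    {"dx":0,"dy":0,"dz":0,"rx":0,"ry":0,"rz":0},
    {"dx":0,"dy":0,"dz":0,"rx":0,"ry":0,"rz":0},
    {"dx":0,"dy":0,"dz":0,"rx":0,"ry":0,"rz":0},
    {"dx":0,"dy":0,"dz":0,"rx":0,"ry":0,"rz":0},
    {"dx":0,"dy":0,"dz":0,"rx":0,"ry":0,"rz":0}
  ]
}}

```text
clock: 11.93
tcp_pos: [0.4316, 0.2395, 0.1046]
orientation: [3.097, 0.527, -0.0]
contact_force: [0.0, 0.0, 0.3]
grip_width: -0.0002
gripper_force: 0.0
```

{"name": "send_rows", "arguments": {
  "deltas": [
    {"dx":0,"dy":0,"dz":0,"rx":0,"ry":0,"rz":0},
    {"dx":0,"dy":0,"dz":0,"rx":0,"ry":0,"rz":0},
    {"dx":0,"dy":0,"dz":0,"rx":0,"ry":0,"rz":0},
    {"dx":0,"dy":0,"dz":0,"rx":0,"ry":0,"rz":0},
    {"dx":0,"dy":0,"dz":0,"rx":0,"ry":0,"rz":0}
  ]
}}

```text
clock: 12.35
tcp_pos: [0.4317, 0.2395, 0.1046]
orientation: [3.097, 0.527, -0.0]
contact_force: [-0.6, -0.2, -0.6]
grip_width: 0.0003
gripper_force: 0.0
```

```bash
python3 -c "
from bench import r
print(r.hand_in())"
```

```text
the job is handed in; nothing more can be done
None
```

The job is handed in; no verdict came back. I pointed at the proud back-left tappet for over 2 s, pressed it home with about 7 N (70.7 mm by depth camera against 69.9 mm for its neighbour), then pointed at the empty front-left bore for over 2 s, with no sign of contact with anything else.

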